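Fit the 12 mm divider slat in the share box

TASK

Three look-alike slats of different thickness stand in the rack: pinch them to find the 12 mm one, and press it gently down between the cheeks of the clamp in the black share box until it is fully home on its rests (they are set at a different height each time) and the red pad is down, then let go and move clear. Never force the thickest slat into the clamp or push down on the rests with more than 20 N, and leave the vegetables and the jar where they are.

Things in the scene. Friction and masses are not known exactly. Their poses are not given: they have to be found in the camera images.
- rack: Wooden rack, fixed, 130 (x) by 235 (y) by 42 mm high, origin centre of its underside. Three grooves along x, 75 mm apart, 19 mm wide, their floors 12 mm above the table. In each a slat stands loose on its long edge, up to about 6 mm off the groove's middle.
- place1 (a point): Middle of the floor of the rack's left (+y) groove, where one pale wooden slat stands; x along the slat, y across its thickness. Every slat: 150 mm long, 110 mm high, top 122 mm above the table, 80 mm clear above the rack. Alike but for thickness: one 8, one 12, one 16 mm (about 84, 126, 168 g); which stands where changes every time.
- place2 (a point): Middle of the floor of the rack's middle groove, where one pale wooden slat stands; x along the slat, y across its thickness. Every slat: 150 mm long, 110 mm high, top 122 mm above the table, 80 mm clear above the rack. Alike but for thickness: one 8, one 12, one 16 mm (about 84, 126, 168 g); which stands where changes every time.
- place3 (a point): Middle of the floor of the rack's right (-y) groove, where one pale wooden slat stands; x along the slat, y across its thickness. Every slat: 150 mm long, 110 mm high, top 122 mm above the table, 80 mm clear above the rack. Alike but for thickness: one 8, one 12, one 16 mm (about 84, 126, 168 g); which stands where changes every time.
- clamp: Divider clamp in the black share box. Origin: on the tray floor, in the flat inner face of the rigid aluminium cheek, mid-length. x along the cheeks (100 mm long), y to the sprung cheek, z up. The slat enters from above on edge, length along x, about centred; it ends flat on the rigid cheek (mid-plane at y = half its thickness), lower edge on two hard rests set 4 to 18 mm above the tray floor, differently each time: feel for them. They bear about 20 N.
- tray: The share box: black open tray, fixed, 220 (x) by 360 (y) mm, walls 50 mm high, origin centre of its underside, floor 6 mm above that. It carries the clamp at its middle: the cheeks' faces are flat up to 35 mm above the tray floor, then flare outward at 25 degrees from vertical (rigid one up to 55 mm, sprung one up to 64 mm); mouth at rest from y = -9 to +20 mm in the clamp's frame.
- jaw (a joint): Orange sprung cheek of the clamp: 0 at rest, when the gap between the flat faces is 7 mm; grows (m) as it is pushed open (clamp's +y): gap = 7 mm + value. Spring 350 N/m, 2.5 N at rest, about 4 N with the 12 mm slat in; pressing that slat down takes about 2 to 9 N before it meets the rests.
- pad (a joint): Red sprung foot pad between the cheeks, with a red flag at the tray's robot-side wall that sinks with it: 0 up (its top 4 mm above the rests), 0.004 m fully down, level with the rests; 1 to 2 N press it down. It is set up or down together with the rests.
- tomato_red: red tomato, 72 mm across, 55 mm high, standing in the share box; origin centre of its underside. Leave alone.
- tomato_orange: orange tomato, 68 mm across, 52 mm high, standing in the share box; origin centre of its underside. Leave alone.
- tomato_brown: brown tomato, 66 mm across, 50 mm high, standing in the share box; origin centre of its underside. Leave alone.
- squash: dark green squash, 72 mm across, 50 mm high, standing in the share box; origin centre of its underside. Leave alone.
- cob: corn cob in its husk, 215 mm long, 55 mm thick, lying on the table (origin under it, near its middle). Leave alone.
- jar: amber jar with a white cap, 72 mm across, 80 mm high, on the table; origin centre of its underside. Leave alone.
- beet: purple beet, 60 mm across, 50 mm high, on the table; origin centre of its underside. Leave alone.

How it is judged:
By the outcome, as a careful person would: the job done as asked, in the order asked, and still so for the second after the job is handed in, with the robot touching nothing.
It also fails if it takes over 72 s, if anything falls off the work surface, if the arm or the gripper's body presses on something with over 40 N, if the wrist force passes 120 N, or if a joint passes its speed limit or range.

ROBOT

A 6-joint arm with a two-finger parallel gripper is mounted at the origin on the work surface. World frame = base frame: x ahead of the robot, y to its left, z up, the work surface at z = 0. Lengths are in mm, angles in rad, forces in N, time in s.
With the tool pointing down it reaches from about 325 to 775 mm from the base axis. Payload 5.5 kg.
Tool frame: the origin (TCP) lies at the very end of the fingers, on their centre line; the grasp point (between the pads) lies 19 mm behind it (grasp_offset is the distance from the TCP to the grasp point, in mm); z points along the fingers, y is the direction in which the jaws open and shut (so a half turn about z gives the same grasp; the last joint's range is limited). The gripper opens to 85 mm and grips with 20 to 120 N. Pads are 22 mm wide; open, the fingers measure 114 mm over their backs; the gripper's body (76 mm by 85 mm) begins 54 mm behind the grasp point. The pads swing forward as they close: fully open they stand 13 mm farther back than shut.
Start: joints at [1.227, 0.091, 1.231, -0, 1.82, -0.057], TCP at [169.735, 575.505, 231.275] pointing down, gripper open.
Joint ranges: [-2.87, 2.87], [-0.86, 2.18], [0.17, 2.46], [-1.51, 4.65], [0.06, 2.69], [-2.65, 2.65]. Speed limits (rad/s): [2.57, 2.57, 3.01, 3.14, 3.14, 3.14].

INTERFACE

Orientations are given as a rotation vector (axis times angle).
In Python, from bench import * gives the robot as it stands.
- The arm moves only by the tool move_arm, never from a script. Its arguments are lists of equal length, an entry for each row: "delta_pos": the shift along the tool's x, y, z in m, a list of three; "roll": the turn about the tool's z in rad. In form: {"delta_pos": [[tx, ty, tz], ...], "roll": [roll, ...]}. A call has 1 to 5 rows; each row is the pose to reach, as a shift and turn from the pose measured when the call began, along the tool's axes at that moment; what a row does not reach only later rows make up. A row lasts 1/12 s, in which the tool goes at most 41.7 mm and 7.16 degrees, less where a joint would pass 70% of its speed; a pose out of reach is approached as far as the arm can. A call with a gripper value outside its range is refused whole. "grip" is the closure, from 0 (fully open) to 1 (shut), set as the call begins (left out, the last holds). The fingers move at their own pace and stop on an object; "newtons" is the grip in N (left out, the last holds). Time passes only in rows, so rows that repeat a pose let the fingers close. It gives the time, the measured TCP pose, the force and the opening at its end, in the units of the state.
- get_obs(): the state, without advancing time (a new reading comes with each control period).
- get_image(name): name is "scene" or "top" or "wrist"; returns a dict with "img" (480x640x3 uint8, blue, green, red), "z_map" (480x640 float32, mm along the optical axis (not along the pixel's ray), 0 where there is no reading), "fx", "fy", "cx", "cy" (pixels), "origin" and "attitude" of the camera in the world. Camera axes: x right, y down, z forward; pixel columns grow to the right and rows downward; lengths in mm; the calibration is good to about 2 mm. The wrist camera is an equidistant fisheye: a pixel r from the principal point sees the ray r / f radians off the axis. A picture is of the moment at which its call begins.
- job_done(): hands the job in, once; it reports no verdict.
Trained networks look in a picture, given as the dict that the camera call returned (one of the last four; its "shot" number tells which), for a name from the list of things; names that differ only in an ending like _2 or _b are one class to them, and where a whole thing is asked for, a point or a joint stands for the part that bears it (a point fixed in the world has none). Each returns a list of dicts, best first, with "score" (0 to 1); they miss things now and then, are a little off and sometimes report something else, mostly with a low value. They report only what shows in the picture. A call takes as long as a camera call.
- look_for(label, picture): "bbox" ([left, top, width, height] in pixels, round what is visible of it).
- trace(label, picture): "mask" (480x640 bool, what is visible of it) and "bbox" ([left, top, width, height] in pixels, round what is visible of it).
- mark_of(label, picture): "pixel" ([column, row] in pixels: a listed point, or the origin of a listed thing).
The state is a dict: "time": time; "joint_positions": joint angles; "dq": joint speeds; "effort": joint torques, N m; "ee_pos": TCP position; "ee_rot": TCP orientation; "ft_force": force on the tool from outside, world axes, zero at the start; "ft_torque": the same for the moment, N m; "gripper_width": finger opening in mm.
Only numpy, scipy, OpenCV 4.12 (cv2) and the standard library are available. Lean on these libraries where they do the work, as an engineer would, in place of code of your own. Each camera call takes 0.05 s, during which the arm holds its last target.

## Working session

There is one attempt and no reset: what is moved stays moved. The work goes in short steps, Python scripts to look and compute and a tool call to move; the robot and the scene stay as the last step left them, time stands still between calls to the robot, and variables do not carry over. Pictures are saved under pics/ and viewed, and the job is handed in when it is done.

Besides the shell and the picture viewer there is one more tool, called after "Call:" as name(argument=value, ...), one argument or row to a line, values as JSON. move_arm: Moves the arm, as the interface text tells. Its arguments: {"type":"object","properties":{"delta_pos":{"type":"array","items":{"type":"array","items":{"type":"number"}}},"roll":{"type":"array","items":{"type":"number"}},"grip":{"type":"number"},"newtons":{"type":"number"}},"required":["delta_pos","roll"]}

```bash
mkdir -p pics; cat > h.py <<'E'
from bench import *
import numpy as np, cv2
from scipy.spatial.transform import Rotation as R
def att(p):
    a=np.array(p["attitude"],float)
    return a if a.shape==(3,3) else R.from_rotvec(a).as_matrix()
def cloud(p):
    z=p["z_map"].astype(float);v,u=np.mgrid[0:480,0:640]
    c=np.stack([(u-p["cx"])/p["fx"]*z,(v-p["cy"])/p["fy"]*z,z],-1)
    w=c@att(p).T+np.array(p["origin"]);w[z<=0]=np.nan
    return w
E
python3 - <<'E'
from h import *
o=get_obs();print({k:np.round(v,3) for k,v in o.items()})
for n in("scene","top"):
    p=get_image(n);cv2.imwrite(f"pics/{n}0.png",p["img"]);print(n,p["origin"],p["attitude"],p["fx"],p["cx"],p["cy"])
    for l in("rack","clamp","tray","place1","place2","place3","pad","jaw"):
        m=mark_of(l,p)[:1] 
        w=cloud(p)
        for q in m:
            c,r=map(int,np.round(q["pixel"])); print(l,q, np.round(w[r,c]))
    np.savez(f"pics/{n}0.npz",img=p["img"],w=w)
E
```

```text
{'time': np.float64(0.0), 'joint_positions': array([ 1.227,  0.092,  1.232,  0.   ,  1.82 , -0.057]), 'dq': array([-0.001, -0.001, -0.001, -0.001,  0.   , -0.001]), 'effort': array([-0.0000e+00, -4.5874e+01, -4.1802e+01, -0.0000e+00,  1.2000e-02,
       -0.0000e+00]), 'ee_pos': array([169.641, 575.217, 230.161]), 'ee_rot': array([-4.490e-01, -3.109e+00,  3.000e-03]), 'ft_force': array([-0.438,  0.838,  0.428]), 'ft_torque': array([ 0.041, -0.03 ,  0.007]), 'gripper_width': np.float64(85.691)}
scene [1340.28757096 -253.23232165  786.47123105] [-1.97691679 -1.38420815  0.57687306] 456.982130379921 320.23295912951414 236.31675892346058
rack {'pixel': [190.2, 266.8], 'score': 0.67} [ 609. -280.   39.]
clamp {'pixel': [272.2, 221.4], 'score': 0.65} [520. -68.  36.]
tray {'pixel': [390.8, 211.3], 'score': 0.7} [587. 222.  39.]
place1 {'pixel': [220.0, 261.2], 'score': 0.87} [ 655. -217.   82.]
place2 {'pixel': [220.0, 261.2], 'score': 0.87} [ 655. -217.   82.]
place3 {'pixel': [220.0, 261.2], 'score': 0.87} [ 655. -217.   82.]Traceback (most recent call last):
  File "<stdin>", line 6, in <module>
ValueError: it knows: beet, clamp, cob, jar, place, rack, squash, tomato_brown, tomato_orange, tomato_red, tray
```

```bash
python3 - <<'E'
from h import *
for n in("scene","top"):
    p=get_image(n);cv2.imwrite(f"pics/{n}1.png",p["img"]);print(n,p["origin"],p["attitude"],p["fx"],p["cx"],p["cy"])
    w=cloud(p)
    for l in("rack","clamp","tray","place1"):
        for q in mark_of(l,p)[:4]:
            c,r=map(int,np.round(q["pixel"])); print(l,q, np.round(w[r,c]))
    np.savez(f"pics/{n}1.npz",img=p["img"],w=w)
E
```

```text
scene [1340.28757096 -253.23232165  786.47123105] [-1.97691679 -1.38420815  0.57687306] 456.982130379921 320.23295912951414 236.31675892346058
rack {'pixel': [187.6, 264.1], 'score': 0.81} [ 577. -283.   18.]
rack {'pixel': [364.3, 240.1], 'score': 0.64} [653. 119.  32.]
rack {'pixel': [346.1, 214.1], 'score': 0.55} [552. 116.  31.]
rack {'pixel': [384.6, 213.8], 'score': 0.49} [568. 218.  14.]
clamp {'pixel': [384.0, 212.5], 'score': 0.88} [562. 218.  16.]
clamp {'pixel': [152.5, 265.2], 'score': 0.45} [ 580. -357.   44.]
tray {'pixel': [391.4, 214.6], 'score': 0.83} [590. 223.  27.]
tray {'pixel': [346.6, 213.1], 'score': 0.32} [553. 118.  34.]
place1 {'pixel': [187.4, 262.3], 'score': 0.96} [ 584. -284.   31.]
place1 {'pixel': [152.1, 266.1], 'score': 0.64} [ 585. -357.   46.]
place1 {'pixel': [219.6, 261.9], 'score': 0.55} [ 653. -217.   77.]
top [451.64639256  -2.80054517 828.0597885 ] [-2.10043988  2.12521735 -0.16061948] 446.02023967906985 312.16675237194437 233.79565206532487
rack {'pixel': [476.9, 250.9], 'score': 0.87} [ 561. -269.   44.]
clamp {'pixel': [480.7, 250.6], 'score': 0.73} [ 561. -276.   43.]
clamp {'pixel': [196.5, 266.9], 'score': 0.56} [538. 226.  49.]
tray {'pixel': [187.8, 268.2], 'score': 0.95} [536. 240.  49.]
place1 {'pixel': [440.1, 250.0], 'score': 0.81} [ 562. -203.   51.]
place1 {'pixel': [379.3, 169.1], 'score': 0.6} [ 714. -103.   45.]
place1 {'pixel': [522.6, 254.2], 'score': 0.58} [ 554. -348.   45.]
place1 {'pixel': [483.0, 250.0], 'score': 0.57} [ 564. -285.   30.]
```

View pics/scene0.png

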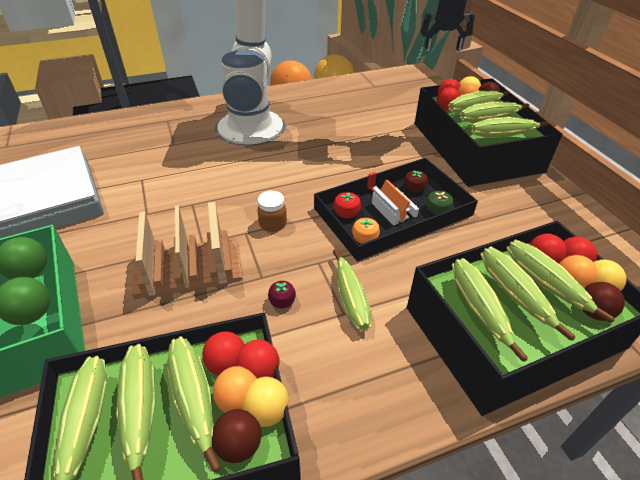

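View pics/top1.png

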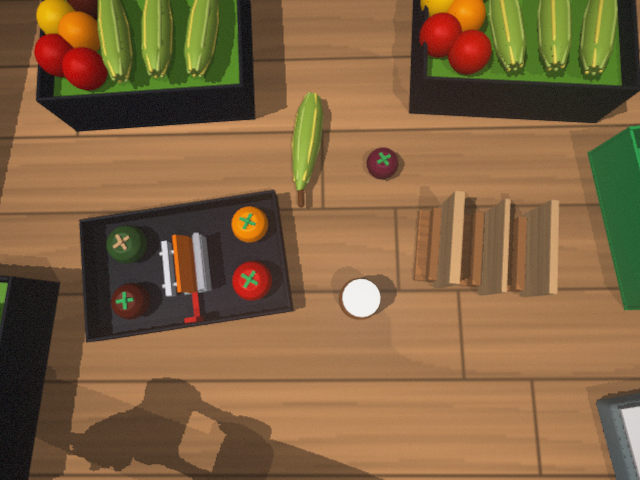

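The rack is right of the robot, with slat tops at px (458,237), (506,245) and (554,246). The tray is on the left, with its clamp around (185,265). Next I'll measure both with depth.

```bash
python3 - <<'E'
from h import *
d=np.load("pics/top1.npz");w=d["w"];im=d["img"]
a=cv2.resize(im[215:330,75:300],None,fx=3.5,fy=3.5,interpolation=cv2.INTER_CUBIC);cv2.imwrite("pics/a.png",a)
for nm in("top1","scene1"):
    w=np.load(f"pics/{nm}.npz")["w"]
    m=(w[...,2]>112)&(w[...,2]<130)&(w[...,1]<-120)&(w[...,1]>-420)&(w[...,0]>440)&(w[...,0]<700)
    n,l,st,_=cv2.connectedComponentsWithStats(m.astype(np.uint8))
    for i in range(1,n):
        if st[i,4]<15: continue
        q=w[l==i]; c=q.mean(0); xy=q[:,:2]-c[:2]; s,v=np.linalg.eigh(np.cov(xy.T)); e=v[:,1]; t=xy@e; 
        print(nm,st[i],c.round(1),"dir",np.degrees(np.arctan2(e[1],e[0])).round(1),"ext",t.min().round(),t.max().round(),"mid",(c[:2]+e*(t.min()+t.max())/2).round(1),"thick",np.ptp(xy@v[:,0]).round(1), "z",np.percentile(q[:,2],[5,50,95]).round(1))
w=np.load("pics/top1.npz")["w"]
z=w[...,2]
# rack top & tray rim
for nm,lo,hi,yr in(("rack",36,46,(-420,-130)),("tray",45,54,(60,420))):
    m=(z>lo)&(z<hi)&(w[...,1]>yr[0])&(w[...,1]<yr[1])&(w[...,0]>400)&(w[...,0]<680)
    m=cv2.morphologyEx(m.astype(np.uint8),cv2.MORPH_OPEN,np.ones((2,2)))>0
    q=w[m][:,:2].astype(np.float32); r=cv2.minAreaRect(q);print(nm,r)
E
```

```text
top1 [ 448  191   17   93 1112] [ 573.2 -211.8  121.9] dir 172.8 ext -77.0 74.0 mid [ 574.9 -212. ] thick 17.4 z [115.6 122.4 124.5]
top1 [499 198  12  95 714] [ 559.  -287.   120.9] dir 172.8 ext -77.0 74.0 mid [ 560.8 -287.3] thick 9.7 z [113.5 122.  124.6]
top1 [ 546  200   13   94 1024] [ 555.2 -361.2  121.1] dir 172.8 ext -77.0 73.0 mid [ 557.2 -361.5] thick 15.2 z [114.3 122.1 124.4]
scene1 [208 202  13  50 386] [ 587.8 -211.2  120.3] dir 172.8 ext -69.0 84.0 mid [ 580.2 -210.3] thick 16.2 z [117.1 120.6 122.7]
scene1 [175 206   6  50 247] [ 572.7 -286.5  120.1] dir 172.7 ext -70.0 82.0 mid [ 566.5 -285.7] thick 8.9 z [115.9 120.6 122.8]
scene1 [136 212  10  52 369] [ 570.1 -360.4  119.9] dir 172.8 ext -69.0 84.0 mid [ 562.8 -359.5] thick 13.2 z [113.8 120.4 122.6]
rack ((496.8013916015625, -360.61907958984375), (0.0, 29.166242599487305), 0.0)
tray ((nan, nan), (0.0, 0.0), 0.0)
```

View pics/a.png

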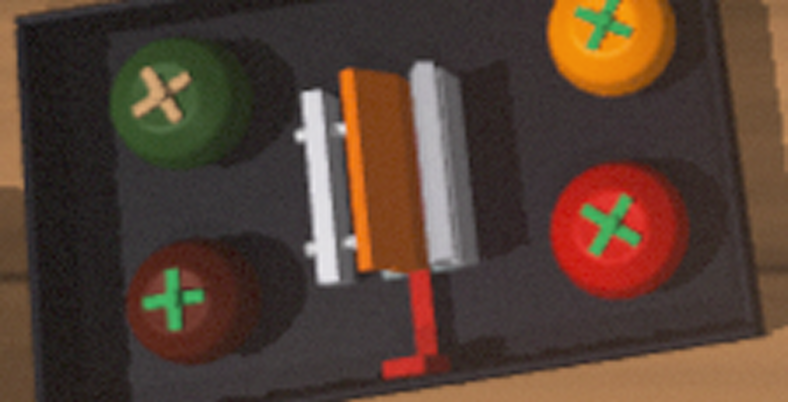

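```bash
cat > clampfit.py <<'E'
from h import *
for nm in("top1","scene1"):
    d=np.load(f"pics/{nm}.npz");w=d["w"];im=d["img"].astype(int);z=w[...,2]
    print(nm)
    reg=(w[...,1]>60)&(w[...,1]<420)&(w[...,0]>380)&(w[...,0]<690)
    m=reg&(z>46)&(z<54)&(im.max(-1)<60)
    q=np.ascontiguousarray(w[m][:,:2].astype(np.float32)); print("rim",len(q),cv2.minAreaRect(q))
    q=q.astype(np.float64)
    B,G,Rr=im[...,0],im[...,1],im[...,2]
    org=reg&(Rr>110)&(B<70)&(G>40)&(G<0.62*Rr)&(G>0.3*Rr)&(abs(w[...,0]-535)<65)&(abs(w[...,1]-230)<45)
    sil=reg&(B>100)&(abs(Rr-B)<40)&(abs(w[...,0]-535)<75)&(abs(w[...,1]-225)<60)
    red=reg&(Rr>100)&(G<0.25*Rr)&(abs(w[...,1]-215)<35)&(w[...,0]<510)
    for n,mm in(("org",org),("sil",sil),("red",red)):
        k,l,st,_=cv2.connectedComponentsWithStats(mm.astype(np.uint8))
        for i in range(1,k):
            if st[i,4]<25: continue
            p=w[l==i];c=p.mean(0);xy=p[:,:2]-c[:2];s,v=np.linalg.eigh(np.cov(xy.T));e=v[:,1]*np.sign(v[0,1]);t=xy@e;f=np.array([-e[1],e[0]])
            print(n,st[i],"c",c.round(1),"ang",np.degrees(np.arctan2(e[1],e[0])).round(1),"ext",np.percentile(t,[0,2,98,100]).round(),"across",np.percentile(xy@f,[2,98]).round(1),"z",np.percentile(p[:,2],[2,50,98]).round(1))
            hi=p[p[:,2]>np.percentile(p[:,2],97)-5]; print("   top edge c",hi.mean(0).round(1),len(hi))
E
python3 clampfit.py
```

```text
top1
rim 1262 ((543.9259033203125, 249.71287536621094), (218.4444122314453, 359.82330322265625), 8.023311614990234)
org [173 234  25  73 979] c [542.  245.9  57. ] ang 7.3 ext [-71. -47.  50.  53.] across [-9.3 11.5] z [ 9.1 59.7 71.4]
   top edge c [543.3 252.   69. ] 314
sil [192 232  16  61 568] c [546.2 220.2  50.2] ang 8.0 ext [-48. -47.  51.  64.] across [-6.6 17. ] z [17.1 57.  62.9]
   top edge c [548.3 217.8  60.3] 268
sil [165 250  11  46 210] c [522.7 279.7  31.5] ang 4.1 ext [-33. -32.  48.  50.] across [-7.6  5.1] z [22.3 32.4 36. ]
   top edge c [520.  280.4  33.2] 161
scene1
rim 541 ((552.1646118164062, 250.19302368164062), (221.95811462402344, 358.59954833984375), 7.627829074859619)
org [381 180  29  39 370] c [554.6 247.4  53.5] ang 7.6 ext [-56. -52.  45.  47.] across [-7.3  7.1] z [32.8 53.8 68.7]
   top edge c [553.5 252.2  66. ] 71
sil [372 187  28  38 521] c [560.3 220.4  33.8] ang 8.7 ext [-92. -55.  45.  48.] across [-4.5  9.5] z [ 6.2 35.  59.3]
   top edge c [557.  220.3  57.2] 97
```

```bash
cat > prof.py <<'E'
from h import *
import sys
a=np.radians(7.8);e=np.array([np.cos(a),np.sin(a)]);f=np.array([-e[1],e[0]])
for nm,c0 in(("top1",(545,250)),("scene1",(548,250))):
    w=np.load(f"pics/{nm}.npz")["w"];z=w[...,2]
    d=w[...,:2]-np.array(c0);x=d@e;y=d@f
    print(nm)
    for lo in range(-56,36,2):
        m=(abs(x)<35)&(y>=lo)&(y<lo+2)
        if m.any(): print(lo,m.sum(),np.percentile(z[m],[5,25,50,75,95]).round(0))
E
python3 prof.py
```

```text
top1
-56 44 [4. 6. 7. 8. 9.]
-54 37 [5. 6. 7. 7. 9.]
-52 39 [5. 6. 7. 8. 9.]
-50 42 [4. 6. 7. 8. 9.]
-48 40 [5. 6. 7. 8. 9.]
-46 40 [5. 6. 7. 8. 9.]
-44 39 [4. 6. 7. 8. 9.]
-42 39 [5. 6. 7. 8. 9.]
-40 38 [4. 6. 7. 8. 9.]
-38 123 [ 6.  8. 22. 35. 59.]
-36 202 [ 8. 20. 36. 44. 60.]
-34 90 [40. 42. 59. 60. 62.]
-32 52 [49. 60. 61. 62. 63.]
-30 31 [58. 59. 61. 62. 64.]
-28 19 [55. 56. 57. 58. 59.]
-26 18 [50. 51. 53. 54. 55.]
-24 20 [47. 48. 49. 49. 50.]
-22 14 [42. 44. 45. 46. 46.]
-20 3 [39. 40. 41. 41. 42.]
-16 2 [22. 22. 23. 23. 24.]
-14 180 [19. 25. 33. 40. 45.]
-12 74 [41. 44. 46. 48. 51.]
-10 68 [46. 49. 50. 52. 55.]
-8 69 [51. 53. 54. 57. 57.]
-6 76 [55. 57. 59. 60. 63.]
-4 77 [59. 61. 63. 65. 67.]
-2 73 [64. 66. 67. 69. 71.]
0 52 [67. 69. 70. 71. 72.]
2 41 [68. 69. 70. 71. 72.]
4 38 [67. 68. 69. 70. 71.]
6 35 [65. 67. 68. 69. 69.]
8 4 [65. 65. 66. 66. 67.]
20 1 [27. 27. 27. 27. 27.]
22 10 [22. 23. 23. 25. 26.]
24 9 [23. 24. 25. 25. 27.]
26 18 [ 6.  7. 11. 24. 26.]
28 114 [ 5. 10. 22. 28. 34.]
30 115 [ 6. 13. 24. 32. 34.]
32 42 [31. 32. 33. 34. 35.]
34 42 [31. 32. 33. 34. 35.]
sc
[... 315 characters left out ...]
 [ 4. 23. 40. 57. 59.]
-30 42 [39. 40. 46. 57. 59.]
-28 27 [38. 39. 41. 58. 58.]
-26 5 [38. 38. 39. 56. 58.]
-24 1 [36. 36. 36. 36. 36.]
-14 2 [42. 42. 42. 42. 42.]
-12 15 [39. 40. 42. 43. 46.]
-10 25 [39. 41. 42. 45. 49.]
-8 40 [39. 43. 46. 48. 52.]
-6 35 [45. 48. 51. 53. 58.]
-4 43 [48. 53. 56. 59. 62.]
-2 40 [53. 56. 59. 64. 66.]
0 35 [58. 62. 64. 67. 70.]
2 25 [58. 64. 67. 69. 69.]
4 8 [64. 67. 68. 69. 69.]
6 6 [67. 67. 67. 67. 68.]
8 10 [65. 65. 66. 66. 67.]
10 3 [64. 64. 64. 64. 64.]
20 1 [21. 21. 21. 21. 21.]
22 2 [20. 21. 21. 22. 22.]
24 1 [4. 4. 4. 4. 4.]
26 1 [4. 4. 4. 4. 4.]
28 8 [ 5.  7. 19. 21. 23.]
30 7 [ 5. 13. 21. 25. 28.]
32 9 [ 7. 11. 16. 26. 28.]
34 6 [15. 20. 29. 31. 32.]
```

```bash
cat > to.py <<'E'
import sys
from h import *
# x y z xaxis_yaw_deg
t=[float(v) for v in sys.argv[1:5]]
o=get_obs();M=R.from_rotvec(o["ee_rot"]).as_matrix()
yaw=np.degrees(np.arctan2(M[1,0],M[0,0]))
d=M.T@(np.array(t[:3])-o["ee_pos"])
print("t",round(float(o["time"]),2),"pos",o["ee_pos"].round(1),"yaw",yaw.round(2),"toolz",M[:,2].round(4),"q",o["joint_positions"].round(2),"F",o["ft_force"].round(2),"w",o["gripper_width"])
print("d tool m",(d/1000).round(4),"roll",round(-np.radians((t[3]-yaw+180)%360-180),4),"dist",np.linalg.norm(d).round())
E
python3 to.py 560 -361 230 172.8
```

```text
t 0.85 pos [169.8 575.5 231.3] yaw 163.57 toolz [ 0.  0. -1.] q [ 1.23  0.09  1.23 -0.    1.82 -0.06] F [-0.2   0.09 -0.31] w 84.97315371959904
d tool m [-0.6392 -0.7878  0.0013] roll -0.1612 dist 1015.0
```

Call:
move_arm(
  delta_pos=[
    [-0.025,-0.031,0],
    [-0.05,-0.062,0],
    [-0.075,-0.093,0],
    [-0.1,-0.124,0],
    [-0.125,-0.155,0],
  ],
  roll=[0,0,0,0,0],
  grip=0.4,
  newtons=20,
)

```text
time: 1.27
ee_pos: [246.0, 389.9, 231.2]
ee_rot: [0.448, 3.109, 0.0]
ft_force: [1.2, 0.0, 1.1]
gripper_width: 51.1
```

Call:
move_arm(
  delta_pos=[
    [-0.025,-0.031,0],
    [-0.05,-0.062,0],
    [-0.075,-0.093,0],
    [-0.1,-0.124,0],
    [-0.125,-0.155,0],
  ],
  roll=[0,0,0,0,0],
)

```text
time: 1.68
ee_pos: [322.3, 204.1, 231.5]
ee_rot: [0.447, 3.108, 0.001]
ft_force: [0.5, 0.2, 0.6]
gripper_width: 51.0
```

Call:
move_arm(
  delta_pos=[
    [-0.025,-0.031,0],
    [-0.05,-0.062,0],
    [-0.075,-0.093,0],
    [-0.1,-0.124,0],
    [-0.125,-0.155,0],
  ],
  roll=[0,0,0,0,0],
)

```text
time: 2.1
ee_pos: [398.8, 18.2, 232.0]
ee_rot: [0.447, 3.107, 0.002]
ft_force: [0.9, 0.6, 0.3]
gripper_width: 51.0
```

Call:
move_arm(
  delta_pos=[
    [-0.025,-0.031,0],
    [-0.05,-0.062,0],
    [-0.075,-0.093,0],
    [-0.1,-0.124,0],
    [-0.125,-0.155,0],
  ],
  roll=[0,0,0,0,0],
)

```text
time: 2.52
ee_pos: [475.4, -168.0, 232.2]
ee_rot: [0.448, 3.106, 0.002]
ft_force: [0.7, 0.5, -0.6]
gripper_width: 51.3
```

```bash
python3 to.py 560 -361 230 172.8
```

```text
t 2.52 pos [ 475.4 -168.   232.2] yaw 163.6 toolz [ 3.7e-03  6.0e-04 -1.0e+00] q [-0.41 -0.17  1.48  0.    1.83 -1.69] F [ 0.67  0.51 -0.6 ] w 51.32719331060218
d tool m [-0.1356 -0.1613  0.0024] roll -0.1606 dist 211.0
```

Call:
move_arm(
  delta_pos=[
    [-0.027,-0.031,0],
    [-0.054,-0.063,0],
    [-0.08,-0.095,0],
    [-0.108,-0.127,0.001],
    [-0.135,-0.161,0.002],
  ],
  roll=[-0.05,-0.1,-0.16,-0.16,-0.16],
)

```text
time: 2.93
ee_pos: [558.6, -358.8, 230.4]
ee_rot: [0.198, 3.131, 0.001]
ft_force: [0.9, -0.0, 0.4]
gripper_width: 51.4
```

```bash
python3 to.py 560 -361 82 172.8; python3 - <<'E'
from h import *
p=get_image("wrist");cv2.imwrite("pics/w1.png",p["img"]);print(p["origin"],p["fx"],p["cx"],p["cy"]);print(att(p).round(3))
np.savez("pics/w1.npz",**{k:v for k,v in p.items() if k not in("shot",)})
E
```

```text
t 2.93 pos [ 558.6 -358.8  230.4] yaw 172.78 toolz [ 4.2e-03  6.0e-04 -1.0e+00] q [-0.62  0.27  1.04  0.    1.84 -2.07] F [ 0.95 -0.03  0.43] w 51.44404771381039
d tool m [-0.0011 -0.0021  0.1484] roll -0.0004 dist 148.0
[ 485.68986372 -349.56555747  371.78711238] 371.64829954431775 321.26299418638985 236.78086071438622
[[ 0.126  0.95   0.285]
 [ 0.992 -0.121 -0.035]
 [ 0.001  0.287 -0.958]]
```

View pics/w1.png

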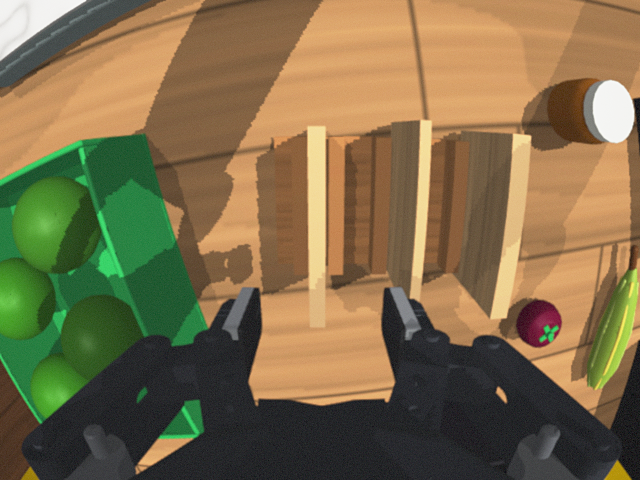

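The wrist view has slat 3 (columns 308–326) centred between the fingertips (250 and 390). I'll descend and pinch it.

Call:
move_arm(
  delta_pos=[
    [-0.001,-0.002,0.03],
    [-0.001,-0.002,0.065],
    [-0.001,-0.002,0.1],
    [-0.001,-0.002,0.13],
    [-0.001,-0.002,0.148],
  ],
  roll=[0,0,0,0,0],
)

```text
time: 3.4
ee_pos: [558.3, -366.6, 70.9]
ee_rot: [-0.205, -3.128, -0.006]
ft_force: [-0.8, -0.0, -0.2]
gripper_width: 50.8
```

Call:
move_arm(
  delta_pos=[
    [0,0,0],
    [0,0,0],
    [0,0,0],
    [0,0,0],
    [0,0,0],
  ],
  roll=[0,0,0,0,0],
  grip=1,
  newtons=20,
)

```text
time: 3.82
ee_pos: [559.1, -366.0, 72.8]
ee_rot: [-0.204, -3.13, -0.007]
ft_force: [0.6, 4.0, 1.1]
gripper_width: 11.8
```

Call:
move_arm(
  delta_pos=[
    [0,0,0],
    [0,0,0],
    [0,0,0],
  ],
  roll=[0,0,0],
)

```text
time: 4.07
ee_pos: [559.6, -366.1, 74.0]
ee_rot: [-0.204, -3.132, -0.006]
ft_force: [0.0, 3.0, -0.1]
gripper_width: 11.9
```

```bash
python3 to.py 560 -361 82 172.8
```

```text
t 4.07 pos [ 559.6 -366.1   74. ] yaw 172.55 toolz [-0.0028  0.0039 -1.    ] q [-0.63  0.3   1.27  0.    1.57 -2.07] F [ 0.04  3.03 -0.11] w 11.945048049439771
d tool m [ 0.0003  0.0051 -0.008 ] roll -0.0043 dist 10.0
```

Pinch width is 11.8–11.9 mm, so slat 3 is the 12 mm one. The fingertips sit a bit low for the clamp, so I'll regrasp about 10 mm higher.

Call:
move_arm(
  delta_pos=[
    [0,0,0],
    [0,0,0],
    [0,0,-0.003],
    [0,0,-0.007],
    [0,0,-0.01],
  ],
  roll=[0,0,0,0,0],
  grip=0.7,
)

```text
time: 4.48
ee_pos: [559.7, -366.5, 84.8]
ee_rot: [-0.204, -3.133, -0.005]
ft_force: [0.4, 0.1, -0.1]
gripper_width: 25.8
```

Call:
move_arm(
  delta_pos=[
    [0,0,0],
    [0,0,0],
    [0,0,0],
  ],
  roll=[0,0,0],
)

```text
time: 4.73
ee_pos: [559.8, -366.6, 84.9]
ee_rot: [-0.204, -3.133, -0.004]
ft_force: [-0.4, -0.7, -0.4]
gripper_width: 25.5
```

```bash
python3 to.py 560 -361 84 172.8; python3 - <<'E'
from h import *
p=get_image("wrist");cv2.imwrite("pics/w2.png",p["img"])
E
```

```text
t 4.73 pos [ 559.8 -366.6   84.9] yaw 172.53 toolz [-0.002   0.0029 -1.    ] q [-0.63  0.3   1.26  0.    1.59 -2.07] F [-0.44 -0.67 -0.44] w 25.491915616452708
d tool m [0.0005 0.0056 0.001 ] roll -0.0047 dist 6.0
```

View pics/w2.png

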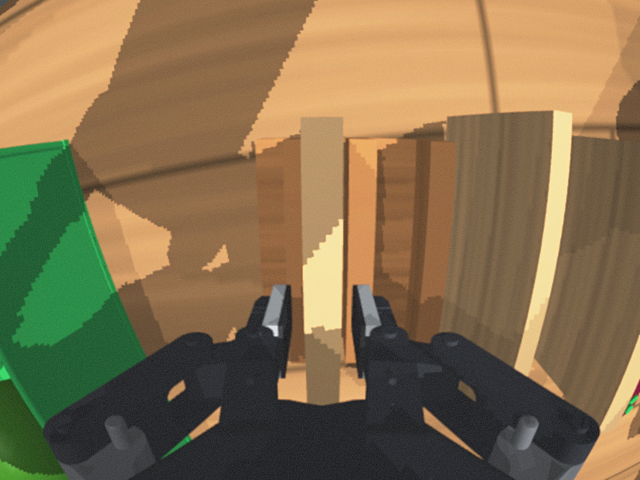

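The slat (columns 302–343) is centred between the pads. Now to grip firmly and lift.

Call:
move_arm(
  delta_pos=[
    [0,0,0],
    [0,0,0],
    [0,0,0],
    [0,0,0],
    [0,0,0],
  ],
  roll=[0,0,0,0,0],
  grip=1,
  newtons=60,
)

```text
time: 5.2
ee_pos: [559.7, -366.0, 84.5]
ee_rot: [-0.204, -3.132, -0.006]
ft_force: [0.1, 2.3, -0.3]
gripper_width: 11.6
```

Call:
move_arm(
  delta_pos=[
    [0,0,-0.005],
    [0,0,-0.02],
    [0,0,-0.045],
    [0,0,-0.075],
    [0,0,-0.1],
  ],
  roll=[0,0,0,0,0],
)

```text
time: 5.62
ee_pos: [559.7, -366.9, 186.0]
ee_rot: [-0.205, -3.132, -0.005]
ft_force: [0.8, -0.6, -1.4]
gripper_width: 11.5
```

Call:
move_arm(
  delta_pos=[
    [0,0,-0.02],
    [0,0,-0.045],
    [0,0,-0.06],
  ],
  roll=[0,0,0],
)

```text
time: 5.87
ee_pos: [559.9, -367.9, 249.5]
ee_rot: [-0.206, -3.135, -0.0]
ft_force: [-0.4, 0.2, -0.3]
gripper_width: 11.8
```

```bash
python3 to.py 549 237 240 187.8; python3 - <<'E'
from h import *
p=get_image("wrist");cv2.imwrite("pics/w3.png",p["img"])
p=get_image("scene");cv2.imwrite("pics/s3.png",p["img"])
E
```

```text
t 5.87 pos [ 559.9 -367.9  249.5] yaw 172.48 toolz [-1.e-04  1.e-04 -1.e+00] q [-0.63  0.29  0.97  0.    1.88 -2.07] F [-0.45  0.15 -0.33] w 11.78465793749588
d tool m [0.0901 0.5982 0.0096] roll -0.2675 dist 605.0
```

View pics/w3.png

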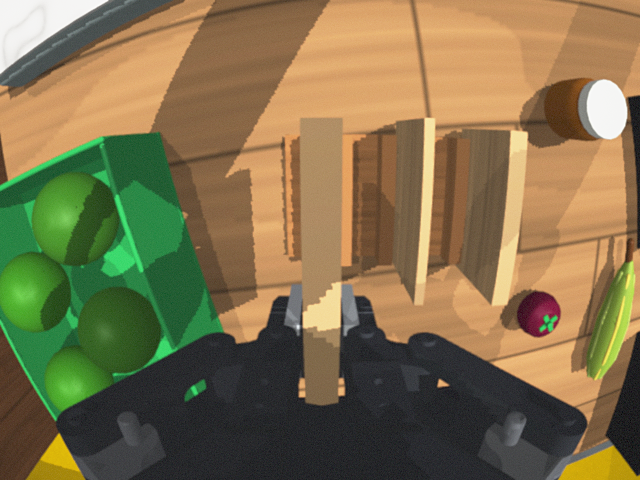

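View pics/s3.png

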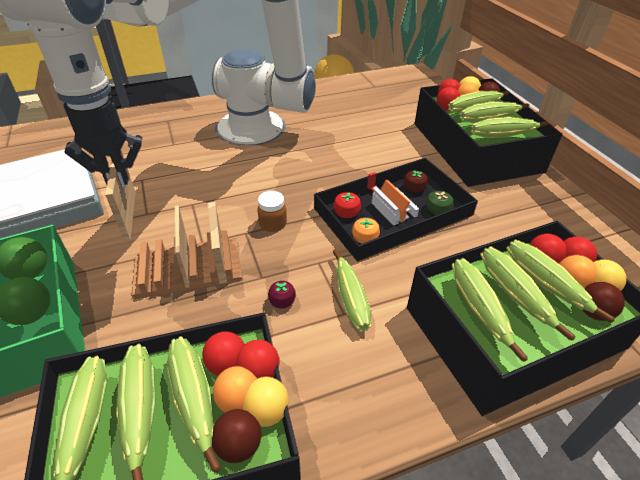

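Call:
move_arm(
  delta_pos=[
    [0.005,0.03,0],
    [0.011,0.07,0],
    [0.017,0.11,0],
    [0.023,0.15,0],
    [0.03,0.19,0],
  ],
  roll=[0,0,0,0,0],
)

```text
time: 6.38
ee_pos: [554.9, -174.5, 248.0]
ee_rot: [0.208, 3.134, -0.002]
ft_force: [0.4, 0.4, -1.4]
gripper_width: 10.8
```

Call:
move_arm(
  delta_pos=[
    [0.006,0.04,0],
    [0.012,0.08,0],
    [0.018,0.12,0],
    [0.024,0.16,0],
    [0.03,0.195,0],
  ],
  roll=[0,-0.05,-0.1,-0.15,-0.2],
)

```text
time: 6.8
ee_pos: [550.2, 25.0, 245.8]
ee_rot: [0.111, -3.138, 0.002]
ft_force: [0.6, 1.0, -1.6]
gripper_width: 11.1
```

```bash
python3 to.py 549.6 237.9 240 187.8
```

```text
t 6.8 pos [550.2  25.  245.8] yaw -175.96 toolz [-0.0014 -0.0013 -1.    ] q [-0.02 -0.04  1.34 -0.    1.84 -1.66] F [ 0.6   1.05 -1.59] w 11.1002868584745
d tool m [-0.0145  0.2124  0.0055] roll -0.0656 dist 213.0
```

Call:
move_arm(
  delta_pos=[
    [-0.003,0.04,0],
    [-0.006,0.08,0],
    [-0.009,0.12,0.002],
    [-0.012,0.16,0.004],
    [-0.014,0.19,0.005],
  ],
  roll=[-0.02,-0.04,-0.065,-0.065,-0.065],
)

```text
time: 7.22
ee_pos: [549.8, 218.3, 238.1]
ee_rot: [0.215, -3.13, 0.002]
ft_force: [0.5, 0.4, -1.9]
gripper_width: 11.5
```

Call:
move_arm(
  delta_pos=[
    [0,0.005,0],
    [0,0.005,0],
    [0,0.005,0],
    [0,0.005,0],
    [0,0.005,0],
  ],
  roll=[0,0,0,0,0],
)

```text
time: 7.63
ee_pos: [549.5, 221.5, 238.1]
ee_rot: [0.211, -3.131, 0.003]
ft_force: [0.1, 0.4, -1.8]
gripper_width: 11.5
```

```bash
python3 to.py 549.6 237.9 180 187.8
```

```text
t 7.63 pos [549.5 221.5 238.1] yaw -172.28 toolz [-0.0036 -0.0023 -1.    ] q [ 0.33  0.08  1.23 -0.    1.84 -1.38] F [ 0.05  0.4  -1.82] w 11.547842350030368
d tool m [-0.0025  0.0163  0.0581] roll -0.0014 dist 60.0
```

Call:
move_arm(
  delta_pos=[
    [-0.001,0.008,0.015],
    [-0.0025,0.016,0.03],
    [-0.0025,0.016,0.045],
    [-0.0025,0.016,0.058],
    [-0.0025,0.016,0.058],
  ],
  roll=[0,0,0,0,0],
)

```text
time: 8.05
ee_pos: [548.8, 236.0, 176.6]
ee_rot: [0.208, -3.126, 0.006]
ft_force: [-0.4, 0.1, -2.5]
gripper_width: 10.9
```

Call:
move_arm(
  delta_pos=[
    [0,0,0],
    [0,0,0],
  ],
  roll=[0,0],
)

```text
time: 8.22
ee_pos: [549.1, 235.1, 176.9]
ee_rot: [0.207, -3.126, 0.006]
ft_force: [-0.3, -0.5, -1.0]
gripper_width: 11.3
```

```bash
python3 to.py 549.6 237.9 160 187.8;  python3 - <<'E'
from h import *
for n in("wrist","scene","top"):
    p=get_image(n);cv2.imwrite(f"pics/{n}4.png",p["img"])
    np.savez(f"pics/{n}4.npz",img=p["img"],z=p["z_map"],w=cloud(p),A=att(p),o=p["origin"],k=[p["fx"],p["fy"],p["cx"],p["cy"]])
im=cv2.imread("pics/scene4.png");cv2.imwrite("pics/s4z.png",cv2.resize(im[110:260,290:490],None,fx=4,fy=4,interpolation=cv2.INTER_CUBIC))
E
```

```text
t 8.22 pos [549.1 235.1 176.9] yaw -172.44 toolz [-0.0081 -0.0046 -1.    ] q [ 0.35  0.09  1.33 -0.    1.73 -1.35] F [-0.33 -0.5  -1.04] w 11.255894304000012
d tool m [-0.001   0.0027  0.0169] roll -0.0042 dist 17.0
```

View pics/wrist4.png

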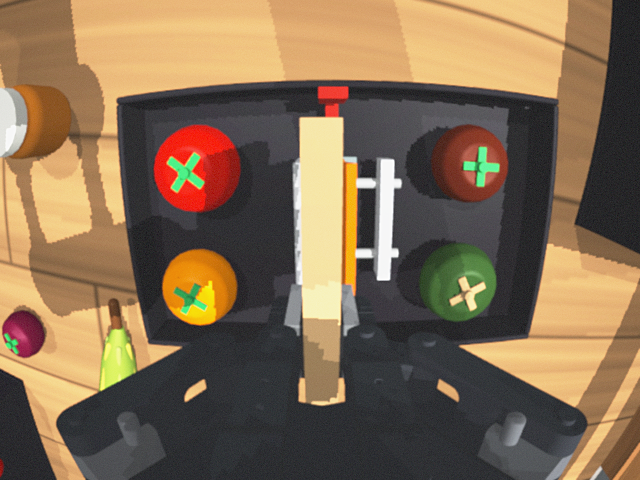

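View pics/s4z.png

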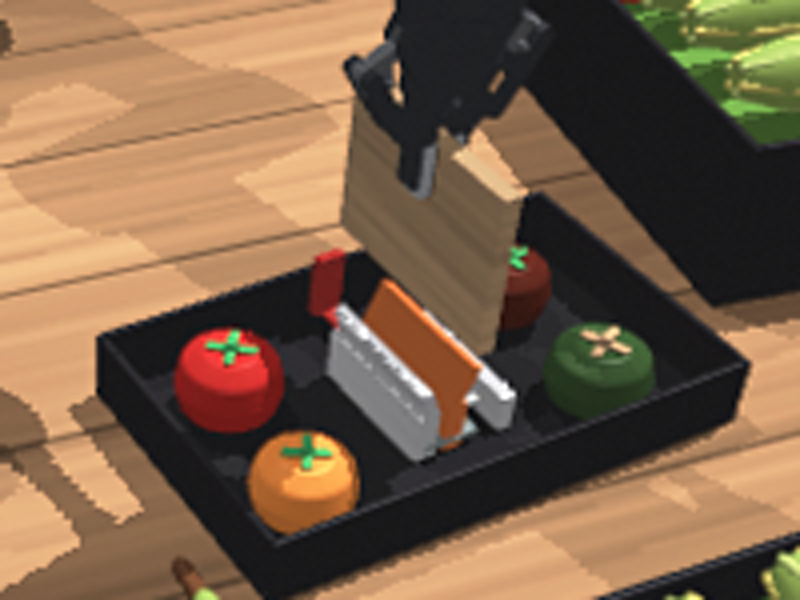

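View pics/top4.png

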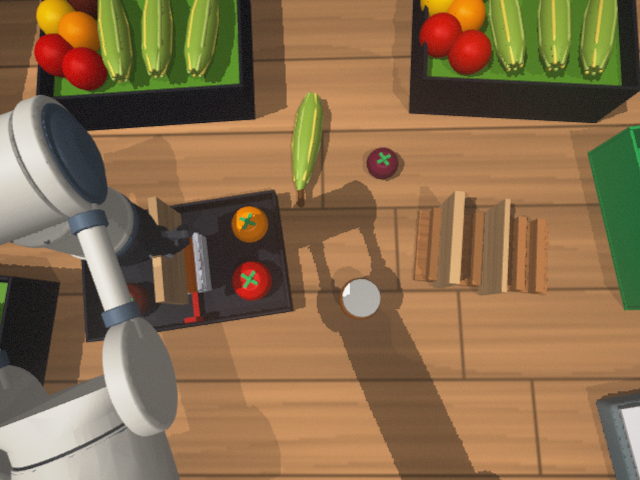

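Wrist view: the slat is over the clamp, with the aluminium cheek edge at column 297 and the orange at column 350. I'll measure slat against clamp from the wrist and scene clouds.

```bash
cat > rel.py <<'E'
from h import *
import sys
n=sys.argv[1]
a=np.radians(7.8);e=np.array([np.cos(a),np.sin(a)]);f=np.array([-e[1],e[0]])
C=np.array([550.6,231.])
d=np.load(f"pics/wrist{n}.npz");fx,fy,cx,cy=d["k"];z=d["z"].astype(float)
v,u=np.mgrid[0:480,0:640];X=(u-cx)/fx;Y=(v-cy)/fy;th=np.hypot(X,Y);s=np.tan(th)/np.maximum(th,1e-9)
w=np.stack([X*s*z,Y*s*z,z],-1)@d["A"].T+d["o"];w[z<=0]=np.nan
def prof(w,lo,hi,xr):
    q=w[...,:2]-C;x=q@e;y=q@f;zz=w[...,2]
    m=(zz>lo)&(zz<hi)&(x>xr[0])&(x<xr[1])&(abs(y)<80)
    if m.sum()<5:print("none");return
    print("z",lo,hi,"n",m.sum(),"x",np.percentile(x[m],[1,50,99]).round(1),"y",np.percentile(y[m],[1,10,50,90,99]).round(1),"zmed",np.median(zz[m]).round(1))
for nm,w_ in(("wrist",w),("scene",np.load(f"pics/scene{n}.npz")["w"])):
    print(nm); prof(w_,205,225,(-90,-20));prof(w_,205,225,(0,90));prof(w_,66,76,(-60,60));prof(w_,56,64,(-60,60));prof(w_,28,42,(-60,60)); prof(w_,46,54,(-120,-90))
    q=w_[...,:2]-C;x=q@e;y=q@f
    m=(abs(x)<45)&(w_[...,2]<100)
    for lo in range(-20,28,2):
        k=m&(y>=lo)&(y<lo+2)
        if k.sum()>3:print(lo,k.sum(),np.percentile(w_[...,2][k],[10,50,90]).round(),end=";")
    print()
E
python3 rel.py 4
```

```text
wrist
z 205 225 n 7703 x [-76.6 -50.9 -20.8] y [-0.8  0.3  5.1  9.9 11. ] zmed 213.9
z 205 225 n 1946 x [ 0.2  7.9 21.4] y [-3.4 -1.2  4.8 10.8 13.2] zmed 213.6
z 66 76 n 1373 x [-51.8 -10.6  36.8] y [20.2 20.9 24.2 27.6 28.7] zmed 67.6
z 56 64 n 1137 x [-58.  -21.7  37.9] y [-79.8 -77.6 -13.4 -10.6  19.9] zmed 57.7
z 28 42 n 2108 x [-57.5  -6.7  57. ] y [-78.8 -72.3  54.   59.8  61.3] zmed 31.5
z 46 54 n 1771 x [-112.5 -108.9  -97.5] y [-77.7 -62.3   1.1  62.7  78.2] zmed 48.7
-20 21 [5. 6. 6.];-16 240 [56. 57. 58.];-14 287 [57. 58. 59.];-12 241 [58. 59. 60.];18 143 [63. 64. 65.];20 342 [66. 68. 69.];22 309 [68. 68. 69.];24 299 [67. 68. 68.];26 316 [66. 67. 68.];
scene
z 205 225 n 6 x [-44.1 -41.1 -32.8] y [ 5.4  6.4  8.  10.8 12.8] zmed 214.2
z 205 225 n 270 x [ 0.8 24.7 78.3] y [-18.8  -8.9   2.7  15.6  34.7] zmed 212.9
z 66 76 n 61 x [-43.9  11.7  52.3] y [18.6 19.8 23.  26.5 28.1] zmed 67.3
z 56 64 n 187 x [-44.7   6.4  52.5] y [-77.7 -13.7  16.   20.9  26.4] zmed 58.6
z 28 42 n 301 x [-45.2  18.5  53.5] y [-76.6 -15.1  -9.1  56.5  61.9] zmed 36.6
z 46 54 n 79 x [-107.3 -102.   -90.8] y [-77.6 -67.6 -18.2  30.9  46.4] zmed 48.3
-20 20 [3. 5. 6.];-18 34 [ 3.  6. 32.];-16 143 [ 8. 25. 40.];-14 144 [ 9. 29. 55.];-12 59 [38. 53. 59.];-10 49 [39. 45. 60.];-8 20 [39. 40. 57.];6 6 [40. 43. 46.];8 37 [38. 41. 45.];10 46 [40. 45. 50.];12 46 [45. 48. 52.];14 45 [49. 54. 58.];16 43 [51. 57. 61.];18 62 [56. 61. 67.];20 39 [61. 65. 68.];22 20 [65. 67. 69.];24 8 [65. 67. 68.];26 13 [66. 66. 67.];
```

The clamp frame fits to about 1 mm: the sprung top edge is at y=20.5 and the slat mid at y=5.1. I'll shift +2 mm in y and descend to just above the cheeks.

Call:
move_arm(
  delta_pos=[
    [0,0.002,0.008],
    [0,0.002,0.018],
    [0,0.002,0.028],
    [0,0.002,0.036],
    [0,0.002,0.04],
  ],
  roll=[-0.004,-0.004,-0.004,-0.004,-0.004],
)

```text
time: 8.78
ee_pos: [547.9, 237.4, 135.1]
ee_rot: [0.214, -3.124, 0.007]
ft_force: [-0.2, 0.0, -1.0]
gripper_width: 11.5
```

Call:
move_arm(
  delta_pos=[
    [0,0,0],
    [0,0,0],
    [0,0,0],
  ],
  roll=[0,0,0],
)

```text
time: 9.03
ee_pos: [547.8, 237.5, 135.1]
ee_rot: [0.214, -3.124, 0.007]
ft_force: [0.2, 0.2, -1.2]
gripper_width: 11.2
```

```bash
python3 to.py 549.6 237.9 130 187.8;  python3 - <<'E'
from h import *
for n in("wrist","scene"):
    p=get_image(n);cv2.imwrite(f"pics/{n}5.png",p["img"])
    np.savez(f"pics/{n}5.npz",img=p["img"],z=p["z_map"],w=cloud(p),A=att(p),o=p["origin"],k=[p["fx"],p["fy"],p["cx"],p["cy"]])
im=cv2.imread("pics/scene5.png");cv2.imwrite("pics/s5z.png",cv2.resize(im[110:260,290:490],None,fx=4,fy=4,interpolation=cv2.INTER_CUBIC))
E
sed -i 's/205,225/165,185/g' rel.py; python3 rel.py 5
```

```text
t 9.03 pos [547.8 237.5 135.1] yaw -172.16 toolz [-0.0099 -0.005  -0.9999] q [ 0.35  0.1   1.4  -0.    1.66 -1.36] F [ 0.23  0.18 -1.15] w 11.232652508136635
d tool m [-0.0018  0.0002  0.0051] roll 0.0007 dist 5.0
wrist
z 165 185 n 7788 x [-77.4 -51.4 -20.6] y [ 1.4  2.5  7.2 12.1 13.2] zmed 172.1
z 165 185 n 1892 x [ 0.2  7.5 20.6] y [-1.   1.3  7.2 13.4 15.9] zmed 171.8
z 66 76 n 1510 x [-51.7 -19.1  20.6] y [20.1 20.9 24.  27.4 28.6] zmed 67.7
z 56 64 n 2100 x [-58.  -24.2  22.1] y [-79.7 -76.7 -11.5  -7.   19.6] zmed 58.2
z 28 42 n 2918 x [-57.8  -9.6  56.4] y [-78.9 -72.1  53.4  59.6  61.1] zmed 31.4
z 46 54 n 2402 x [-112.4 -109.   -97.6] y [-78.1 -62.9   0.7  63.7  78.3] zmed 48.8
-16 251 [56. 57. 58.];-14 326 [57. 58. 59.];-12 316 [58. 59. 60.];-10 336 [59. 60. 61.];-8 376 [56. 58. 60.];-6 50 [54. 56. 56.];18 136 [63. 64. 66.];20 379 [66. 68. 69.];22 333 [68. 68. 69.];24 334 [67. 68. 69.];26 344 [66. 67. 68.];
scene
z 165 185 n 6 x [-45.4 -38.6 -33.2] y [ 6.   6.2  8.6 12.3 14.5] zmed 171.2
z 165 185 n 253 x [ 1.1 18.8 76.6] y [-27.   -9.4   6.2  20.4  39.8] zmed 171.6
z 66 76 n 89 x [-57.1   5.4  58.1] y [-0.6  0.7  2.2  3.6  4.2] zmed 71.0
z 56 64 n 119 x [-54.    4.2  52.1] y [-79.5 -15.  -10.2   3.4   5.4] zmed 58.7
z 28 42 n 277 x [-46.3  18.4  53.9] y [-74.3 -15.1 -10.   22.4  61.1] zmed 37.1
z 46 54 n 69 x [-107.7 -102.1  -90.3] y [-79.  -70.3 -32.9   6.5  15.4] zmed 47.9
-20 20 [2. 5. 6.];-18 18 [ 2.  6. 30.];-16 140 [ 5. 25. 41.];-14 166 [ 8. 27. 56.];-12 63 [21. 46. 59.];-10 40 [39. 45. 60.];-8 23 [38. 40. 58.];-6 4 [37. 37. 38.];-2 5 [71. 76. 87.];0 122 [66. 81. 96.];2 150 [64. 81. 96.];4 19 [62. 88. 95.];6 7 [41. 42. 46.];8 32 [38. 42. 46.];10 39 [38. 44. 47.];12 21 [43. 46. 47.];
```

View pics/s5z.png

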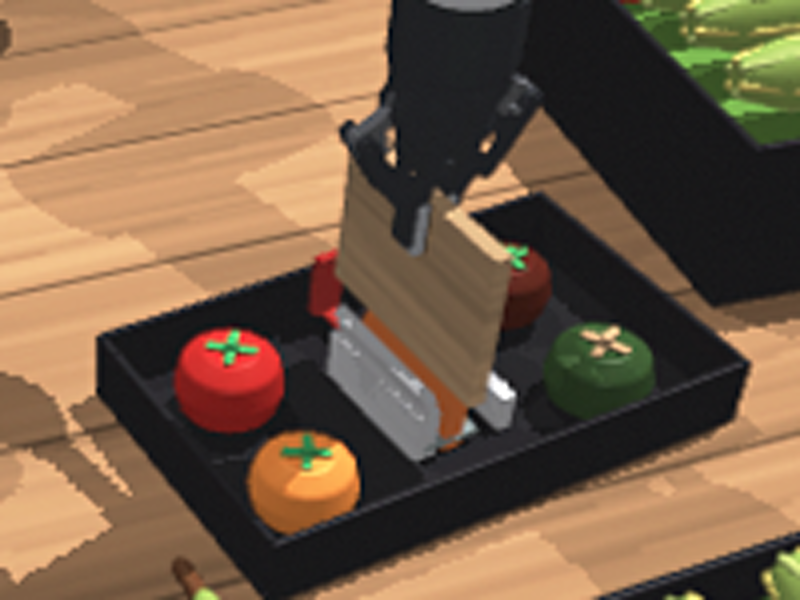

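Slat mid is at y=7.2 with its lower edge in the mouth. From here I'll press slowly and watch the force.

Call:
move_arm(
  delta_pos=[
    [0,0,0.003],
    [0,0,0.006],
    [0,0,0.009],
    [0,0,0.012],
    [0,0,0.015],
  ],
  roll=[0,0,0,0,0],
)

```text
time: 9.55
ee_pos: [548.3, 236.9, 120.9]
ee_rot: [0.214, -3.126, 0.008]
ft_force: [0.2, -3.2, 3.2]
gripper_width: 11.2
```

Call:
move_arm(
  delta_pos=[
    [0,0,0.002],
    [0,0,0.004],
    [0,0,0.006],
    [0,0,0.008],
    [0,0,0.01],
  ],
  roll=[0,0,0,0,0],
)

```text
time: 9.97
ee_pos: [548.9, 237.4, 112.6]
ee_rot: [0.214, -3.129, 0.006]
ft_force: [0.2, -1.1, 3.0]
gripper_width: 11.3
```

```bash
python3 to.py 549.6 237.9 110 187.8
```

```text
t 9.97 pos [548.9 237.4 112.6] yaw -172.17 toolz [-0.0052 -0.004  -1.    ] q [ 0.35  0.1   1.43 -0.    1.62 -1.36] F [ 0.19 -1.15  3.04] w 11.342894316881328
d tool m [-0.0008  0.0005  0.0026] roll 0.0005 dist 3.0
```

Call:
move_arm(
  delta_pos=[
    [0,0,0.002],
    [0,0,0.004],
    [0,0,0.006],
    [0,0,0.008],
    [0,0,0.01],
  ],
  roll=[0,0,0,0,0],
)

```text
time: 10.38
ee_pos: [548.8, 237.4, 102.3]
ee_rot: [0.214, -3.129, 0.005]
ft_force: [0.0, -2.3, 2.3]
gripper_width: 11.4
```

Call:
move_arm(
  delta_pos=[
    [0,0,0.001],
    [0,0,0.002],
    [0,0,0.003],
    [0,0,0.004],
  ],
  roll=[0,0,0,0],
)

```text
time: 10.72
ee_pos: [548.7, 237.4, 98.2]
ee_rot: [0.214, -3.129, 0.005]
ft_force: [0.0, -1.5, 2.3]
gripper_width: 11.3
```

Call:
move_arm(
  delta_pos=[
    [0,0,0.001],
    [0,0,0.002],
    [0,0,0.002],
  ],
  roll=[0,0,0],
)

```text
time: 10.97
ee_pos: [548.7, 237.4, 95.9]
ee_rot: [0.214, -3.128, 0.005]
ft_force: [0.7, -1.1, 0.0]
gripper_width: 11.5
```

Call:
move_arm(
  delta_pos=[
    [0,0,0.001],
    [0,0,0.002],
    [0,0,0.002],
  ],
  roll=[0,0,0],
)

```text
time: 11.22
ee_pos: [548.7, 237.4, 93.6]
ee_rot: [0.214, -3.128, 0.005]
ft_force: [0.4, -1.4, 1.2]
gripper_width: 11.3
```

Call:
move_arm(
  delta_pos=[
    [0,0,0.001],
    [0,0,0.002],
    [0,0,0.002],
  ],
  roll=[0,0,0],
)

```text
time: 11.47
ee_pos: [548.7, 237.4, 91.4]
ee_rot: [0.214, -3.128, 0.005]
ft_force: [0.3, -1.8, 1.5]
gripper_width: 11.9
```

Call:
move_arm(
  delta_pos=[
    [0,0,0.001],
    [0,0,0.002],
    [0,0,0.002],
  ],
  roll=[0,0,0],
)

```text
time: 11.72
ee_pos: [548.7, 237.4, 89.4]
ee_rot: [0.214, -3.128, 0.005]
ft_force: [0.2, -2.1, 3.3]
gripper_width: 11.2
```

Call:
move_arm(
  delta_pos=[
    [0,0,0.001],
    [0,0,0.002],
    [0,0,0.002],
  ],
  roll=[0,0,0],
)

```text
time: 11.97
ee_pos: [548.7, 237.4, 88.2]
ee_rot: [0.214, -3.129, 0.005]
ft_force: [-1.3, -2.7, 6.2]
gripper_width: 11.5
```

```bash
python3 to.py 549.6 237.9 86 187.8;  python3 - <<'E'
from h import *
for n in("wrist","scene"):
    p=get_image(n);cv2.imwrite(f"pics/{n}6.png",p["img"])
    np.savez(f"pics/{n}6.npz",img=p["img"],z=p["z_map"],w=cloud(p),A=att(p),o=p["origin"],k=[p["fx"],p["fy"],p["cx"],p["cy"]])
im=cv2.imread("pics/scene6.png");cv2.imwrite("pics/s6z.png",cv2.resize(im[110:260,290:490],None,fx=4,fy=4,interpolation=cv2.INTER_CUBIC))
E
sed -i 's/165,185/115,150/g' rel.py; python3 rel.py 6
```

```text
t 11.97 pos [548.7 237.4  88.2] yaw -172.16 toolz [-0.0051 -0.0037 -1.    ] q [ 0.35  0.11  1.46 -0.    1.57 -1.36] F [-1.28 -2.73  6.18] w 11.493536403813474
d tool m [-0.001   0.0004  0.0022] roll 0.0007 dist 2.0
wrist
z 115 150 n 7685 x [-76.7 -51.1 -20.7] y [ 1.1  2.2  7.1 11.8 12.9] zmed 124.9
z 115 150 n 4325 x [ 0.1  6.  20.8] y [-33.9 -28.3   7.1  42.8  48.4] zmed 141.7
z 66 76 n 2036 x [-52.1 -25.9   8.1] y [24.8 25.6 28.8 32.4 33.6] zmed 67.5
z 56 64 n 3656 x [-57.1 -30.6   5.8] y [-79.6 -75.9  -9.4  23.   24.5] zmed 58.3
z 28 42 n 4147 x [-58.1 -14.8  48.2] y [-79.  -72.1  53.4  59.6  61.1] zmed 31.4
z 46 54 n 3706 x [-112.2 -108.8  -97.4] y [-78.1 -61.6   2.   62.4  78. ] zmed 48.7
-16 265 [56. 57. 58.];-14 387 [57. 58. 59.];-12 420 [58. 59. 60.];-10 442 [59. 60. 61.];-8 482 [55. 57. 60.];-6 446 [52. 53. 55.];-4 158 [50. 51. 96.];-2 28 [93. 96. 99.];14 37 [92. 96. 99.];16 213 [49. 50. 96.];18 472 [51. 53. 56.];20 461 [56. 58. 60.];22 534 [59. 62. 64.];24 544 [64. 66. 68.];26 441 [68. 69. 70.];
scene
z 115 150 n 10 x [-51.  -36.8 -27.7] y [ 2.7  2.9  8.  11.4 15.9] zmed 123.8
z 115 150 n 356 x [ 1.6 15.7 77.3] y [-33.1 -13.4   5.   34.   48.1] zmed 126.0
z 66 76 n 94 x [-58.6   1.3  58.5] y [-0.4  0.5  1.7  3.   3.7] zmed 71.6
z 56 64 n 166 x [-55.6   0.5  55.1] y [-79.7 -14.7  -7.6   2.7   3.6] zmed 58.0
z 28 42 n 219 x [-45.9  18.2  57.5] y [-76.6 -15.3 -12.1  51.2  62. ] zmed 36.9
z 46 54 n 68 x [-107.9 -102.4  -91.4] y [-76.5 -67.1 -27.7   6.8  15. ] zmed 48.0
-20 17 [3. 5. 7.];-18 36 [ 3.  9. 36.];-16 141 [ 6. 24. 41.];-14 152 [ 7. 29. 55.];-12 66 [39. 56. 61.];-10 46 [39. 44. 60.];-8 23 [38. 40. 57.];-6 7 [49. 88. 96.];-4 7 [87. 91. 97.];-2 19 [56. 74. 96.];0 172 [53. 70. 91.];2 138 [50. 72. 93.];4 4 [49. 67. 78.];
```

View pics/s6z.png

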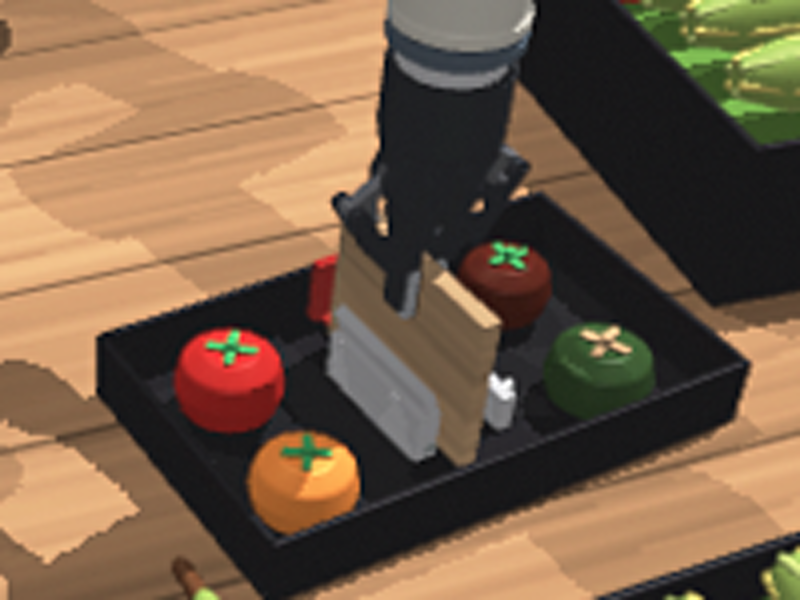

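Force is rising at TCP z=88 — that's either the pad or the rests. Continuing in 1–1.5 mm steps.

Call:
move_arm(
  delta_pos=[
    [0,0,0.001],
    [0,0,0.0015],
    [0,0,0.0015],
  ],
  roll=[0,0,0],
)

```text
time: 12.32
ee_pos: [548.7, 237.4, 88.1]
ee_rot: [0.215, -3.13, 0.005]
ft_force: [-3.3, -1.9, 10.1]
gripper_width: 11.3
```

Call:
move_arm(
  delta_pos=[
    [0,0,0.001],
    [0,0,0.0015],
    [0,0,0.0015],
  ],
  roll=[0,0,0],
)

```text
time: 12.57
ee_pos: [548.8, 237.4, 88.2]
ee_rot: [0.215, -3.131, 0.005]
ft_force: [-2.7, -3.5, 9.2]
gripper_width: 11.3
```

Hard stop at z≈88.1 with about 10 N. I'll check the flag.

```bash
cat > flag.py <<'E'
from h import *
import sys
n=sys.argv[1]
if len(sys.argv)>2:
  for c in("wrist","scene"):
    p=get_image(c);cv2.imwrite(f"pics/{c}{n}.png",p["img"])
    np.savez(f"pics/{c}{n}.npz",img=p["img"],z=p["z_map"],w=cloud(p),A=att(p),o=p["origin"],k=[p["fx"],p["fy"],p["cx"],p["cy"]])
for c in("wrist","scene"):
    d=np.load(f"pics/{c}{n}.npz");im=d["img"].astype(int)
    w=d["w"]
    if c=="wrist":
        fx,fy,cx,cy=d["k"];z=d["z"].astype(float)
        v,u=np.mgrid[0:480,0:640];X=(u-cx)/fx;Y=(v-cy)/fy;th=np.hypot(X,Y);s=np.tan(th)/np.maximum(th,1e-9)
        w=np.stack([X*s*z,Y*s*z,z],-1)@d["A"].T+d["o"]
    B,G,Rr=im[...,0],im[...,1],im[...,2]
    m=(Rr>100)&(G<0.3*Rr)&(abs(w[...,1]-215)<35)&(w[...,0]<500)&(w[...,0]>420)
    p=w[m];print(n,c,len(p),"z pct",np.percentile(p[:,2],[2,25,50,75,90,98]).round(1),"x",p[:,0].mean().round(1))
E
python3 flag.py 4;python3 flag.py 5; python3 flag.py 6; python3 flag.py 7 t; python3 to.py 549 237 88 187.8; python3 -c "
from bench import *;o=get_obs();print(o['ft_force'],o['ft_torque'])"
```

```text
4 wrist 577 z pct [  9.6  19.6  60.2  61.   61.6 319.2] x 452.3
4 scene 59 z pct [18.3 26.2 42.9 56.3 59.9 62. ] x 456.3
5 wrist 823 z pct [ 17.6  19.7  60.2  61.   61.7 277.5] x 452.5
5 scene 60 z pct [16.  24.8 36.7 50.9 58.9 61.8] x 457.0
6 wrist 1401 z pct [ 13.6  15.4  55.9  56.9  57.5 230.2] x 453.2
6 scene 42 z pct [11.2 24.2 38.7 52.8 56.4 58.9] x 456.4
7 wrist 1400 z pct [13.8 15.3 55.8 56.9 57.5 62.1] x 453.2
7 scene 43 z pct [12.7 24.5 39.4 52.7 56.  57.3] x 456.5
t 12.67 pos [548.7 237.4  88.1] yaw -172.16 toolz [-0.0035 -0.0032 -1.    ] q [ 0.35  0.11  1.47 -0.    1.57 -1.36] F [-2.71 -1.94  8.18] w 11.259309898237499
d tool m [-0.0002 -0.0004  0.0001] roll 0.0008 dist 1.0
[-2.70925033 -1.93973381  8.17578999] [-0.60611078  0.50910789  0.17842032]
```

View pics/wrist7.png

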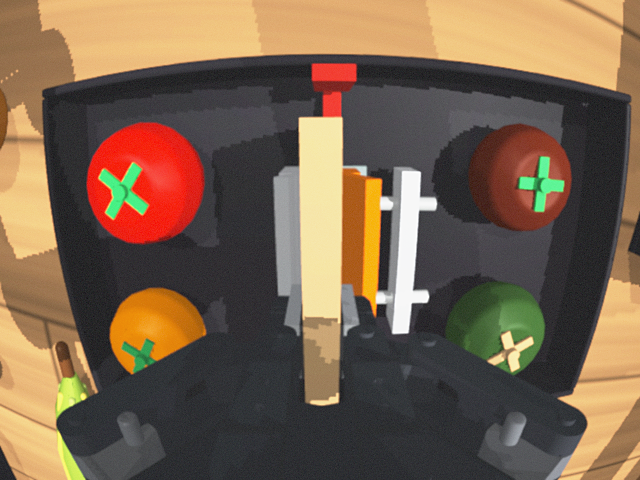

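The flag has sunk from 60.2 to 55.9 (about 4.2 mm), so the pad is fully down and the slat is on its rests. I'll nudge 1 mm toward the rigid cheek and release.

Call:
move_arm(
  delta_pos=[
    [0,-0.0005,0.0003],
    [0,-0.001,0.0003],
    [0,-0.001,0.0003],
  ],
  roll=[0,0,0],
)

```text
time: 12.92
ee_pos: [548.7, 237.2, 88.1]
ee_rot: [0.215, -3.13, 0.002]
ft_force: [-2.1, 1.8, 5.9]
gripper_width: 11.4
```

Call:
move_arm(
  delta_pos=[
    [0,0,0],
    [0,0,0],
    [0,0,0],
    [0,0,0],
    [0,0,0],
  ],
  roll=[0,0,0,0,0],
  grip=0.7,
  newtons=20,
)

```text
time: 13.33
ee_pos: [548.5, 237.0, 87.6]
ee_rot: [0.215, -3.13, 0.003]
ft_force: [-0.1, 0.2, -0.6]
gripper_width: 25.9
```

```bash
python3 flag.py 8 t; python3 to.py 549 237 88 187.8; python3 rel.py 8
```

```text
8 wrist 1391 z pct [ 13.7  15.4  56.1  57.1  57.7 229.7] x 453.3
8 scene 41 z pct [12.6 23.6 36.  53.4 56.  57.9] x 456.3
t 13.43 pos [548.7 237.1  87.9] yaw -172.13 toolz [-0.0038 -0.0019 -1.    ] q [ 0.35  0.11  1.47 -0.    1.57 -1.36] F [ 0.15 -0.36 -0.5 ] w 25.189636587461344
d tool m [-0.0003 -0.0002 -0.0001] roll 0.0012 dist 0.0
wrist
z 115 150 n 7816 x [-76.9 -51.2 -20.7] y [ 1.   2.1  6.9 11.7 12.8] zmed 124.9
z 115 150 n 4599 x [ 0.2  5.7 19.9] y [-40.1 -33.8   7.   47.4  53.6] zmed 141.8
z 66 76 n 1861 x [-52.3 -28.9   0.6] y [24.7 25.6 28.8 32.3 33.5] zmed 67.5
z 56 64 n 4324 x [-56.9 -24.9  46.1] y [-79.5 -74.9  -8.1  22.9  24.4] zmed 58.4
z 28 42 n 3969 x [-58.1 -18.5  44.4] y [-79.  -71.   53.5  59.6  61. ] zmed 31.3
z 46 54 n 3721 x [-112.3 -108.8  -97.5] y [-78.  -61.6   2.2  62.4  78. ] zmed 48.7
-20 16 [ 96.  99. 100.];-18 35 [95. 97. 99.];-16 270 [56. 57. 95.];-14 370 [57. 58. 59.];-12 420 [58. 59. 92.];-10 550 [59. 60. 61.];-8 925 [56. 58. 94.];-6 724 [52. 53. 55.];-4 257 [49. 50. 52.];16 211 [49. 50. 51.];18 855 [51. 53. 93.];20 783 [55. 57. 59.];22 612 [59. 61. 64.];24 515 [64. 66. 69.];26 414 [68. 69. 70.];
scene
z 115 150 n 6 x [-53.  -37.6 -34.9] y [ 0.2  0.9  3.4  9.5 13.9] zmed 124.7
z 115 150 n 393 x [ 0.2 14.8 77.7] y [-39.  -19.7   6.1  41.1  53.5] zmed 125.4
z 66 76 n 80 x [-58.2  11.2  57.3] y [-0.9  0.3  1.9  3.2  4.5] zmed 70.9
z 56 64 n 161 x [-57.2   7.3  57.1] y [-77.8 -14.2  -7.3   2.6   3.9] zmed 58.4
z 28 42 n 216 x [-46.5  16.5  55.4] y [-76.8 -15.6 -12.5  52.   61.6] zmed 36.4
z 46 54 n 66 x [-107.3 -101.7  -90.6] y [-77.2 -68.2 -24.2   7.5  15.3] zmed 48.2
-20 27 [ 2.  5. 98.];-18 30 [ 3. 18. 60.];-16 144 [ 5. 23. 41.];-14 166 [ 9. 29. 56.];-12 55 [24. 51. 87.];-10 57 [39. 46. 60.];-8 23 [39. 40. 60.];-6 4 [53. 93. 98.];-2 17 [55. 73. 90.];0 144 [51. 67. 88.];2 127 [52. 68. 94.];4 10 [72. 80. 92.];
```

Released, and the slat top hasn't moved. Raise clear and check.

Call:
move_arm(
  delta_pos=[
    [0,0,-0.01],
    [0,0,-0.025],
    [0,0,-0.045],
    [0,0,-0.07],
    [0,0,-0.1],
  ],
  roll=[0,0,0,0,0],
)

```text
time: 13.85
ee_pos: [548.4, 237.0, 188.1]
ee_rot: [0.215, -3.128, 0.004]
ft_force: [0.3, 0.2, 0.1]
gripper_width: 25.8
```

Call:
move_arm(
  delta_pos=[
    [0,0,-0.01],
    [0,0,-0.01],
    [0,0,-0.01],
    [0,0,-0.01],
    [0,0,-0.01],
  ],
  roll=[0,0,0,0,0],
)

```text
time: 14.27
ee_pos: [547.7, 236.8, 195.5]
ee_rot: [0.215, -3.124, 0.005]
ft_force: [-0.4, -0.2, 0.3]
gripper_width: 25.5
```

```bash
python3 flag.py 9 t; python3 to.py 549 237 88 187.8; cat > end.py <<'E'
from h import *
import sys
n=sys.argv[1]
a=np.radians(7.8);e=np.array([np.cos(a),np.sin(a)]);f=np.array([-e[1],e[0]]);C=np.array([550.6,231.])
d=np.load(f"pics/wrist{n}.npz");fx,fy,cx,cy=d["k"];z=d["z"].astype(float)
v,u=np.mgrid[0:480,0:640];X=(u-cx)/fx;Y=(v-cy)/fy;th=np.hypot(X,Y);s=np.tan(th)/np.maximum(th,1e-9)
w=np.stack([X*s*z,Y*s*z,z],-1)@d["A"].T+d["o"]
q=w[...,:2]-C;x=q@e;y=q@f
for lo in range(-80,80,20):
    m=(x>lo)&(x<lo+20)&(abs(y-6)<12)&(w[...,2]>110)&(w[...,2]<140)
    if m.sum()>5: print(lo,m.sum(),"y",np.percentile(y[m],[2,50,98]).round(1),"z",np.median(w[...,2][m]).round(2))
E
python3 end.py 9; python3 -c "
import cv2;im=cv2.imread('pics/scene9.png');cv2.imwrite('pics/s9z.png',cv2.resize(im[110:260,290:490],None,fx=4,fy=4,interpolation=cv2.INTER_CUBIC))"
```

```text
9 wrist 616 z pct [  5.4  15.1  51.1  56.8  57.6 337.9] x 455.4
9 scene 45 z pct [12.9 25.2 40.1 51.9 55.8 57.4] x 456.8
t 14.37 pos [547.9 236.8 196. ] yaw -172.13 toolz [-0.0092 -0.0038 -1.    ] q [ 0.35  0.09  1.3  -0.    1.77 -1.36] F [-0.19  0.05  0.6 ] w 25.687866680171815
d tool m [-0.0022  0.0003  0.108 ] roll 0.0011 dist 108.0
-80 657 y [ 1.1  7.3 13. ] z 124.88
-60 711 y [ 1.   6.8 12.5] z 124.94
-40 672 y [ 1.5  7.1 12.7] z 124.9
-20 641 y [ 1.5  6.9 12.8] z 124.98
0 603 y [ 1.3  6.9 13. ] z 124.89
20 539 y [ 1.8  7.5 13.3] z 124.85
40 487 y [ 1.7  7.6 13.5] z 124.88
60 287 y [ 1.5  7.6 13.1] z 124.88
```

View pics/s9z.png

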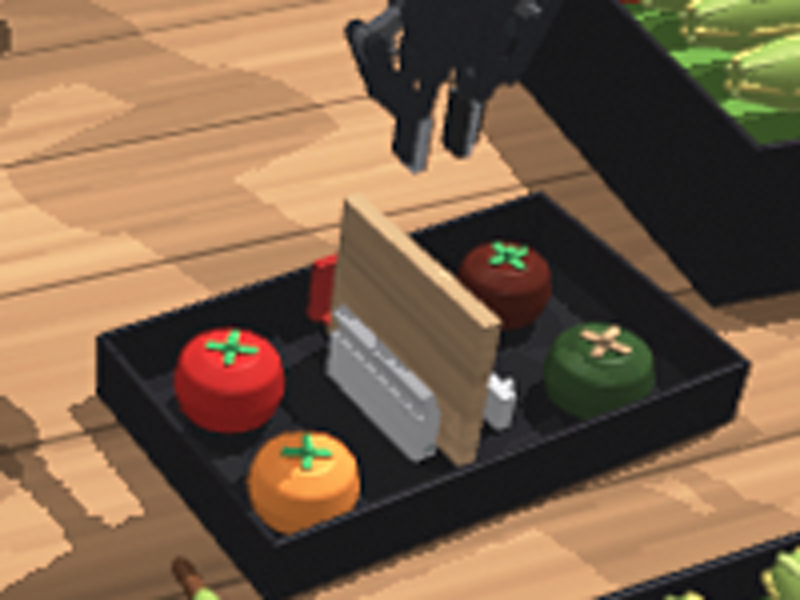

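View pics/wrist9.png

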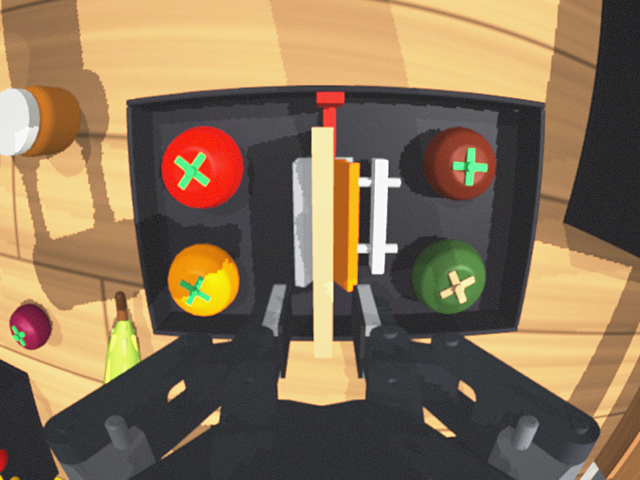

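Call:
move_arm(
  delta_pos=[
    [0,0,-0.015],
    [0,0,-0.03],
    [0,0,-0.045],
    [0,0,-0.055],
    [0,0,-0.06],
  ],
  roll=[0,0,0,0,0],
)

```text
time: 14.78
ee_pos: [548.7, 237.1, 257.3]
ee_rot: [0.215, -3.126, 0.004]
ft_force: [-0.0, -0.5, 0.3]
gripper_width: 25.3
```

Call:
move_arm(
  delta_pos=[
    [0,0,0],
    [0,0,0],
    [0,0,0],
    [0,0,0],
    [0,0,0],
  ],
  roll=[0,0,0,0,0],
)

```text
time: 15.2
ee_pos: [548.4, 237.1, 256.3]
ee_rot: [0.215, -3.125, 0.005]
ft_force: [-0.1, -0.2, -0.6]
gripper_width: 25.6
```

```bash
python3 flag.py 10 t; python3 end.py 10; python3 -c "
from bench import *
print(job_done())"
```

```text
10 wrist 419 z pct [ 11.7  15.   55.   56.9  57.8 398.6] x 456.3
10 scene 40 z pct [11.8 22.4 37.7 52.4 55.8 57.4] x 456.4
-80 376 y [ 1.1  7.  12.1] z 125.03
-60 436 y [ 1.1  7.  12.9] z 124.91
-40 453 y [ 1.  7. 13.] z 124.95
-20 415 y [ 1.7  7.8 13.1] z 124.9
0 397 y [ 1.7  7.1 13.2] z 125.0
20 377 y [ 1.6  7.1 13.4] z 124.85
40 363 y [ 1.5  7.9 13.6] z 124.93
60 215 y [ 1.4  7.1 13.7] z 124.84
the job is handed in; nothing more can be done
None
```

The 12 mm slat is in the clamp, down on its rests with the red pad fully down. I let go, raised the gripper well clear and handed the job in at 15.2 s.

- **Finding the slat:** I pinched only the right (-y) slat, which measured 11.2–11.9 mm. The top camera had already put the other two at about 17 and 10 mm thick, so I left them in the rack unpinched.
- **Pressing it in:** it took about 3 N on the way down, then met a hard stop. The highest force I read at the stop was about 10 N, against the 20 N limit; force is reported only at the end of each move.
- **Pad:** the red flag sank about 4.2 mm and stayed there after release.
- **Slat after release:** its top edge is level to 0.2 mm from end to end, and it is about centred along the clamp. The sprung cheek moved about 4.5–5 mm.
- **Not confirmed:** my images put the slat's middle about 7 mm from the rigid cheek, where 6 mm would be flat against it. That is within the 1–2 mm camera error.
- **Left alone:** I touched nothing else, and the tomatoes and squash looked unmoved in the last pictures. I made no final measurement of the vegetables or the jar.

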